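# Tip the knobs from the covered scoop tin into the scale pan

## Robot

A 6-joint arm with a two-finger parallel gripper is mounted at the origin on the work surface. World frame = base frame: x ahead of the robot, y to its left, z up, the work surface at z = 0. Lengths are in m, angles in degrees, forces in N, time in s.
With the tool pointing down it reaches from about 0.25 to 0.725 m from the base axis. Payload 9.7 kg.
Tool frame: the origin (TCP) lies at the very end of the fingers, on their centre line; the grasp point (between the pads) lies 19 mm behind it; z points along the fingers, y is the line along which they close (so a half turn about z gives the same grasp; the last joint's range is limited). The gripper opens to 85 mm and grips with 20 to 120 N. Pads are 22 mm wide; open, the fingers measure 114 mm over their backs; the gripper's body (76 mm by 85 mm) begins 54 mm behind the grasp point. The pads swing forward as they close: fully open they stand 13 mm farther back than shut.
Start: joints at [76.203, 4.979, 10.078, 95.1, 0, 90], TCP at [0.131, 0.534, 0.231] pointing down, gripper open.
Joint ranges: [-179.16, 179.16], [-48.56, 103.87], [-65.8, 70.77], [-126.05, 130.52], [-82.76, 87.17], [-180, 180]. Speed limits (degrees/s): [127.2, 127.2, 147.25, 180, 180, 180].

## Interface

Orientations are given as [roll, pitch, yaw] about the fixed x, y, z axes, in that order (R = Rz(yaw) Ry(pitch) Rx(roll)).
In Python, from workcell import bot gives the robot as it stands.
- The arm moves only by the tool arm_command, never from a script. Its argument "series" is a list of rows, each a list of 4 numbers: the shift along the tool's x, y, z in m, then the turn about the tool's z in rad. A call has exactly 5 rows; each row is the pose to reach, as a shift and turn from the pose commanded when the call began, along the tool's axes at that moment; what a row does not reach only later rows make up. A row lasts 1/10 s, in which the tool goes at most 50 mm and 8.59 degrees, less where a joint would pass 70% of its speed; a pose out of reach is approached as far as the arm can. A call with a gripper value outside its range is refused whole. "hand" is the finger opening in m, from 0 to 0.0854, set as the call begins (left out, the last holds). The fingers move at their own pace and stop on an object; "grip_force" is the grip in N (left out, the last holds). Time passes only in rows, so rows that repeat a pose let the fingers close, or fill a call up. It gives the time, the measured TCP pose, the force, the opening and the grip force at its end, in the units of the state.
- bot.get_obs(): the state, without advancing time (a new reading comes with each control period).
- bot.camera(name): name is "scene" or "top" or "wrist"; returns a dict with "color" (384x512x3 uint8, blue, green, red), "camera_matrix" (3x3 intrinsics, pixels), "dist_coeffs" ([k1, k2, p1, p2, k3] as OpenCV has them; the pictures are not rectified), "xyz" and "orientation" of the camera in the world; the wrist camera has in their place "T_tool_cam" (4x4, takes a point from camera to tool coordinates, whose origin is the TCP and whose axes are the flange's). Camera axes: x right, y up, looking along -z (the intrinsics and any distortion apply to the point x, -y, -z); pixel columns grow to the right and rows downward; lengths in m; the calibration is good to about 2 mm. A picture is of the moment at which its call begins: read the wrist's pose just before it. There is no depth.
- bot.job_done(): hands the job in; it is judged then, once.
Trained networks look in the newest picture that a camera, given by its name, has taken for a name from the list of things; names that differ only in an ending like _2 or _b are one class to them, and where a whole thing is asked for, a point or a joint stands for the part that bears it (a point fixed in the world has none). Each returns a list of dicts, best first, with "confidence" (0 to 1); they miss things now and then, are a little off and sometimes report something else, mostly with a low value. They report only what shows in the picture. A call takes as long as a camera call. They do not tell look-alikes from the thing itself.
- bot.find_in(camera, target): "location" ([column, row] in pixels, amid what is visible of it).
- bot.mark_of(camera, target): "location" ([column, row] in pixels: a listed point, or the origin of a listed thing).
The state is a dict: "time": time; "q": joint angles; "qd": joint speeds; "joint_efforts": joint torques, N m; "ee_pos": TCP position; "tcp_rot": TCP orientation; "wrist_force": force on the tool from outside, world axes, zero at the start; "torque": the same for the moment, N m; "opening": finger opening in m; "grasp_force": force on a finger pad.
Only numpy, scipy, OpenCV 4.12 (cv2) and the standard library are available. Lean on these libraries where they do the work, as an engineer would, in place of code of your own. Each camera call takes 0.05 s, during which the arm holds its last target. There are 200 camera calls.

## Task

Three wooden knobs have to go on the scale. Pinch the scoop tin's loose lid shut against its bridge handle and, holding it shut with the fingers, carry the tin out of the crate, stand it on the wooden board and let go; then slide the lid fully open, take the tin again, tip all three knobs out of its mouth into the scale's pan, and stand the tin back upright on the board. Spill none, never have the lid half open while the tin is in the air, and do not disturb the jar and the caddy in the crate.

Things in the scene. Friction and masses are not known exactly. Their poses are not given: they have to be found in the camera images.
- tin: Aluminium scoop tin with a sliding lid, 150 mm long (x), 64 mm wide (y), walls 60 mm high, 3 mm thick, 0.3 to 0.45 kg, in one of the crate's three bays. Origin: centre of its underside; +z up; the mouth is the -x end, facing roughly the robot at the start. Its flat sides (64 mm apart) can be gripped when it stands free; in the crate the bay walls are in the way. Lid top 64 mm up
- tin_lip (a point): Middle of the pouring lip, at tin x = -75 mm, z = 32 mm; no wall above it, 58 mm wide. Inside, the floor is flat from x = 72 to -10 mm (3 mm up), then a 24 degree ramp rises to the lip: tip mouth-down by some 40 to 45 degrees to empty. The side walls reach the ground from x = -25 to 75 mm; forward of that their lower edge is 22 mm up
- tin_bridge (a point): Middle of the bridge handle: an upright plate fixed across the tin, at tin x = -20 to -14 mm, 64 mm wide (y), 68 to 88 mm above the tin's origin; this point is at x = -17, z = 78 mm. The lid passes beneath it
- lid (a joint): How far the loose lid is slid open: 0 = shut, 0.065 m = fully open against its stop. It slides along the tin's +x (away from the mouth). It starts 6 to 18 mm ajar, slides with about 0.5 N and stays where it is left if not shaken
- lid_block (a point): Centre of the lid's upright grip block, 34 mm long (tin x), 14 mm wide (tin y), 64 to 88 mm above the tin's origin; axes as the tin's. With the lid shut it lies at tin x = -13 to 21 mm, 1 mm behind the bridge, so bridge and block can be pinched together along the tin's x (41 mm in all; up to 59 mm with the lid ajar)
- knob0_center (a point): Centre of a wooden ball knob, 32 mm in diameter, about 16 g, loose inside the tin
- knob1_center (a point): Centre of the second, equal ball knob
- knob2_center (a point): Centre of the third, equal ball knob
- crate: Fixed low wooden crate, 200 mm (x) by 276 mm (y), 45 mm high, walls 6 mm, with two dividers making three bays side by side in y, each about 84 mm wide and 188 mm long, floor 6 mm thick. It stands left or right of the board. Origin: centre of its underside
- board: Fixed wooden board, 240 mm (x) by 140 mm (y), 15 mm thick, between the crate and the scale. Origin: centre of its underside
- scale: Fixed low green counter scale, 200 by 200 mm, carrying a round steel pan. It stands on the other side of the board from the crate. Origin: centre of its underside
- pan (a point): Centre of the scale pan's inner floor, 82 mm above the table. The pan is a round open dish, 210 mm across at the rim, 140 mm at the floor, its rim 44 mm above this point (126 mm above the table)
- jar: White ceramic jar, 64 mm in diameter, 85 mm tall, in another bay of the crate; leave alone. Origin: centre of its underside
- caddy: Plain closed steel box 104 by 66 mm, 90 mm tall over its knob, with no bridge handle, in another bay; leave alone. Origin: centre of its underside
Mind the look-alikes: they are no part of the job. What is shaped like the tin but turquoise is not meant.

How it is judged:
By the outcome, as a careful person would: the job done as asked, in the order asked, and still so for the second after the job is handed in, with the robot touching nothing.
It also fails if it takes over 72 s, if anything falls off the work surface, if the arm or the gripper's body presses on something with over 40 N, if the wrist force passes 120 N, or if a joint passes its speed limit or range.

## Working session

There is one attempt and no reset: what is moved stays moved. The work goes in short steps, Python scripts to look and compute and a tool call to move; the robot and the scene stay as the last step left them, time stands still between calls to the robot, and variables do not carry over. Pictures are saved under pics/ and viewed, at most 10 in all, crops included, and the job is handed in when it is done.

Besides the shell and the picture viewer there is one more tool, called after "Request:" as name(argument=value, ...) on one line, values as JSON. arm_command: Moves the arm, as the interface text tells. Its arguments: {"type":"object","properties":{"series":{"type":"array"},"hand":{"type":"number"},"grip_force":{"type":"number"}},"required":["series"]}

```bash
mkdir -p pics
cat > h.py <<'E'
import numpy as np, cv2
from scipy.spatial.transform import Rotation as R
from workcell import bot
def tool(o=None):
    o=o or bot.get_obs(); T=np.eye(4); T[:3,:3]=R.from_euler('xyz',o['tcp_rot'],degrees=True).as_matrix(); T[:3,3]=o['ee_pos']; return T
def cam(name):
    T=tool(); c=bot.camera(name)
    if 'T_tool_cam' in c: C=T@np.array(c['T_tool_cam'])
    else:
        C=np.eye(4); o=np.array(c['orientation'],float)
        C[:3,:3]=o if o.shape==(3,3) else R.from_euler('xyz',o,degrees=True).as_matrix(); C[:3,3]=c['xyz']
    c['C']=C; return c
def hit(c,px,z):
    u=cv2.undistortPoints(np.array([[px]],float),np.array(c['camera_matrix']),np.array(c['dist_coeffs']))[0,0]
    d=c['C'][:3,:3]@np.array([u[0],-u[1],-1]); p=c['C'][:3,3]; return p+d*(z-p[2])/d[2]
def proj(c,P):
    q=(np.linalg.inv(c['C'])@np.append(P,1))[:3]
    return cv2.projectPoints(np.array([[q[0],-q[1],-q[2]]]),np.zeros(3),np.zeros(3),np.array(c['camera_matrix']),np.array(c['dist_coeffs']))[0].ravel()
E
cat > a.py <<'E'
from h import *
np.set_printoptions(precision=3,suppress=True)
H=dict(tin=.006,tin_lip=.038,tin_bridge=.084,lid_block=.082,crate=0,board=0,scale=0,pan=.082,jar=.006,caddy=.006)
o=bot.get_obs();print(o)
ims=[]
for n in('top','scene'):
    c=cam(n);ims.append(c['color']);print(n,c['C'])
    for t,z in H.items():
        print(t,[(round(d['confidence'],2),np.round(d['location']),hit(c,d['location'],z)) for d in bot.mark_of(n,t)[:3]])
cv2.imwrite('pics/top.png',ims[0]);cv2.imwrite('pics/scene.png',ims[1])
E
python3 a.py
```

```text
{'time': 0.0, 'q': array([76.204,  5.012, 10.034, 95.101, -0.   , 90.002]), 'qd': array([ 0.039,  0.047, -0.094,  0.046, -0.023, -0.06 ]), 'joint_efforts': array([  0.003, -52.039,  46.48 ,   0.016,   0.   ,  -0.   ]), 'ee_pos': array([0.131, 0.534, 0.231]), 'tcp_rot': array([-179.921,    0.   ,  166.203]), 'wrist_force': array([ 0.083, -0.623, -0.317]), 'torque': array([ 0.012,  0.006, -0.038]), 'grasp_force': 0.0, 'opening': 0.08524251796957052}
top [[ 0.002  0.995 -0.102  0.277]
 [-1.    -0.    -0.024 -0.102]
 [-0.024  0.102  0.995  1.575]
 [ 0.     0.     0.     1.   ]]
tin [(0.87, array([404., 157.]), array([ 0.542, -0.594,  0.006])), (0.69, array([325., 151.]), array([ 0.564, -0.309,  0.006])), (0.62, array([335., 226.]), array([ 0.293, -0.341,  0.006]))]
tin_lip [(0.74, array([328., 176.]), array([ 0.47 , -0.314,  0.038])), (0.73, array([333., 243.]), array([ 0.234, -0.327,  0.038])), (0.58, array([389., 143.]), array([ 0.587, -0.533,  0.038]))]
tin_bridge [(0.96, array([337., 229.]), array([ 0.283, -0.335,  0.084])), (0.7, array([403., 148.]), array([ 0.562, -0.567,  0.084]))
[... 1525 characters left out ...]
([116., 226.]), array([ 0.542, -0.59 ,  0.082])), (0.77, array([194., 178.]), array([ 0.302, -0.327,  0.082])), (0.62, array([204., 223.]), array([ 0.574, -0.299,  0.082]))]
crate [(0.83, array([206., 234.]), array([ 0.541, -0.296, -0.   ]))]
board [(0.74, array([283., 220.]), array([ 0.517, -0.01 ,  0.   ])), (0.7, array([205., 233.]), array([ 0.536, -0.302,  0.   ]))]
scale [(0.92, array([361., 213.]), array([0.524, 0.299, 0.   ]))]
pan [(0.61, array([365., 194.]), array([0.51 , 0.306, 0.082])), (0.49, array([204., 236.]), array([ 0.635, -0.299,  0.082]))]
jar [(0.67, array([227., 229.]), array([ 0.535, -0.219,  0.006]))]
caddy [(0.72, array([178., 239.]), array([ 0.557, -0.393,  0.006]))]
```

```bash
python3 -c "
import cv2
a=cv2.imread('pics/top.png')[100:280,100:440];cv2.imwrite('pics/topc.png',cv2.resize(a,None,fx=2.3,fy=2.3,interpolation=2))
a=cv2.imread('pics/scene.png')[150:290,90:260];cv2.imwrite('pics/scc.png',cv2.resize(a,None,fx=4,fy=4,interpolation=2))"
```

```text
(no output)
```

View pics/topc.png

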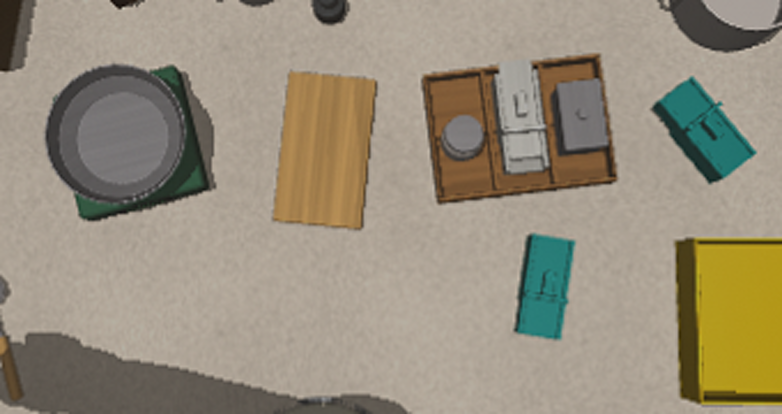

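View pics/scc.png

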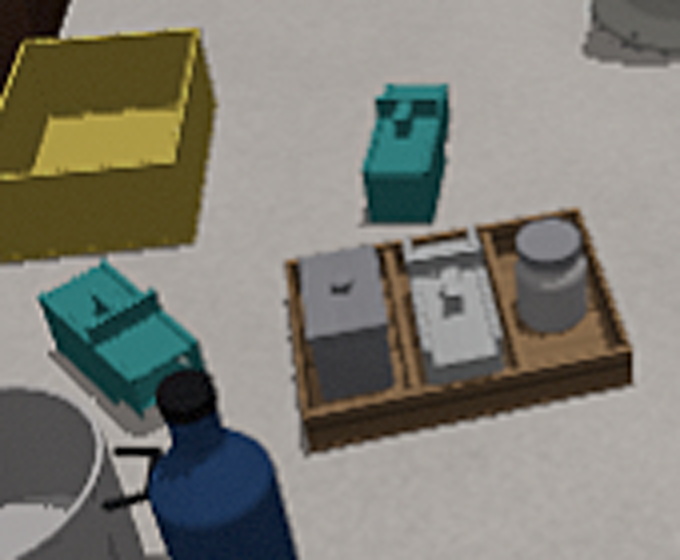

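The view shows the aluminium tin in the middle bay at top pixel (325,151) and scene pixel (204,223). The look-alikes are two turquoise tins at top (335,226) and (404,157), with the grey caddy at (346,153) and the jar at (300,162). My choice is the silver one with the bridge, at about (0.558, -0.305) in the world. I'll move above it.

Request:
arm_command(series=[[-0.031,-0.0355,-0.01,0],[-0.062,-0.071,-0.02,0],[-0.093,-0.1065,-0.03,0],[-0.124,-0.142,-0.04,0],[-0.155,-0.1775,-0.05,0]], hand=0.0854)

```text
time: 1.6
ee_pos: [0.2397, 0.3231, 0.2818]
tcp_rot: [180.0, 0.0, 166.2]
wrist_force: [1.1, 0.9, 0.1]
opening: 0.0852
grasp_force: 0.0
```

Request:
arm_command(series=[[-0.031,-0.0355,0,0],[-0.062,-0.071,0,0],[-0.093,-0.1065,0,0],[-0.124,-0.142,0,0],[-0.155,-0.1775,0,0]])

```text
time: 2.1
ee_pos: [0.3479, 0.1136, 0.2816]
tcp_rot: [180.0, 0.1, 166.2]
wrist_force: [0.1, 1.9, -0.7]
opening: 0.0854
grasp_force: 0.0
```

Request:
arm_command(series=[[-0.031,-0.0355,0,0],[-0.062,-0.071,0,0],[-0.093,-0.1065,0,0],[-0.124,-0.142,0,0],[-0.155,-0.1775,0,0]])

```text
time: 2.6
ee_pos: [0.4562, -0.0961, 0.2815]
tcp_rot: [180.0, 0.0, 166.2]
wrist_force: [0.8, 1.2, 0.6]
opening: 0.0854
grasp_force: 0.0
```

Request:
arm_command(series=[[-0.031,-0.0355,0,0.14],[-0.062,-0.071,0,0.28],[-0.093,-0.1065,0,0.42],[-0.124,-0.142,0,0.56],[-0.151,-0.1755,0,0.7]])

```text
time: 3.1
ee_pos: [0.5612, -0.3024, 0.2809]
tcp_rot: [180.0, 0.0, 125.7]
wrist_force: [1.1, -0.5, 0.4]
opening: 0.0854
grasp_force: 0.0
```

Request:
arm_command(series=[[0,0,0,0.14],[0,0,0,0.28],[0,0,0,0.42],[0,0,0,0.551],[0,0,0,0.551]])

```text
time: 3.6
ee_pos: [0.5606, -0.3004, 0.2811]
tcp_rot: [-180.0, -0.0, 94.4]
wrist_force: [-0.3, -0.0, -0.2]
opening: 0.0854
grasp_force: 0.0
```

```bash
cat > w.py <<'E'
from h import *
import sys
np.set_printoptions(precision=4,suppress=True)
base=float(sys.argv[1]);out=sys.argv[2]
c=cam('wrist');print('campos',c['C'][:3,3])
for t,z in dict(tin=0,tin_lip=.032,tin_bridge=.078,lid_block=.076).items():
    print(t,[(round(d['confidence'],2),np.round(d['location']),hit(c,d['location'],z+base)) for d in bot.mark_of('wrist',t)[:2]])
cv2.imwrite(out,c['color'])
E
python3 w.py 0.006 pics/w1.png
```

```text
campos [ 0.5554 -0.2317  0.4223]
tin [(0.86, array([230., 314.]), array([ 0.5372, -0.5864,  0.006 ])), (0.71, array([ 90., 172.]), array([ 0.3017, -0.3374,  0.006 ]))]
tin_lip [(0.92, array([268., 303.]), array([ 0.6001, -0.5307,  0.038 ])), (0.75, array([ 32., 162.]), array([ 0.2317, -0.3201,  0.038 ]))]
tin_bridge [(0.89, array([234., 171.]), array([ 0.5349, -0.3031,  0.084 ])), (0.77, array([ 46., 183.]), array([ 0.2859, -0.3373,  0.084 ]))]
lid_block [(0.73, array([ 61., 186.]), array([ 0.3059, -0.3404,  0.082 ])), (0.72, array([262., 173.]), array([ 0.5698, -0.303 ,  0.082 ]))]
```

View pics/w1.png

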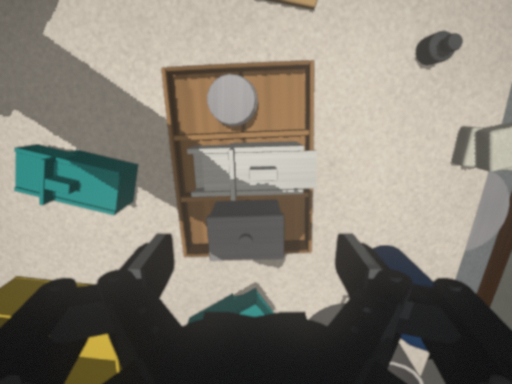

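```bash
python3 -c "
import cv2
a=cv2.imread('pics/w1.png')[130:215,175:325];cv2.imwrite('pics/w1c.png',cv2.resize(a,None,fx=5,fy=5,interpolation=2))"
```

```text
(no output)
```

View pics/w1c.png

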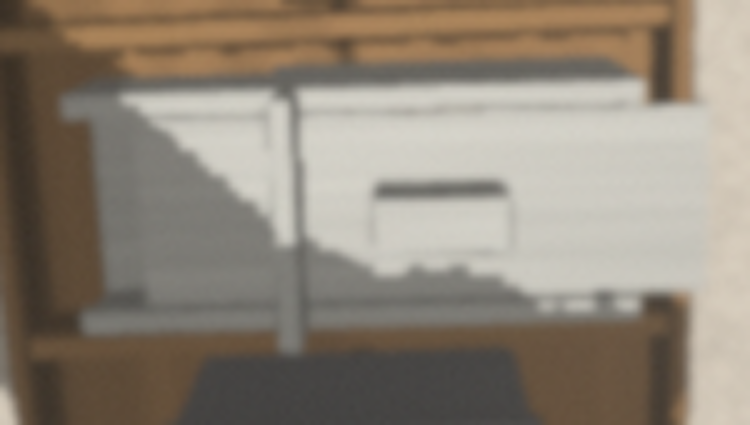

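Run:
```python
from h import *
np.set_printoptions(precision=4,suppress=True)
c=cam('wrist')
f=lambda x,y,z:hit(c,(175+x/5-.4,130+y/5-.4),z)
for n,a,z in[('br+',(286,92),.094),('br-',(290,350),.094),('blkF',(372,225),.094),('blkR',(512,225),.094),('lidT1',(300,112),.07),('lidT2',(705,104),.07),('lidB2',(705,290),.07),('lipT',(65,105),.066),('lipB',(83,325),.066),('rearT',(642,88),.066),('rearB',(640,308),.066)]: print(n,f(*a,z))
```

```text
br+ [ 0.5311 -0.2727  0.094 ]
br- [ 0.536  -0.3373  0.094 ]
blkF [ 0.5541 -0.3035  0.094 ]
blkR [ 0.5884 -0.3008  0.094 ]
lidT1 [ 0.5333 -0.2806  0.07  ]
lidT2 [ 0.6372 -0.27    0.07  ]
lidB2 [ 0.6441 -0.3193  0.07  ]
lipT [ 0.4717 -0.2841  0.066 ]
lipB [ 0.4776 -0.3437  0.066 ]
rearT [ 0.6212 -0.2677  0.066 ]
rearB [ 0.6282 -0.3267  0.066 ]
```

The crop confirms the silver tin: bridge at w1 pixel (233,174), block at (263,175), lid about 14 mm ajar, tin yaw about 5.8°. Next I descend and pinch.

Request:
arm_command(series=[[-0.002,-0.0096,0.04,-0.024],[-0.002,-0.0096,0.085,-0.024],[-0.002,-0.0096,0.13,-0.024],[-0.002,-0.0096,0.165,-0.024],[-0.002,-0.0096,0.19,-0.024]])

```text
time: 4.4
ee_pos: [0.5501, -0.3025, 0.0884]
tcp_rot: [-179.9, -0.1, 96.0]
wrist_force: [-0.4, -1.0, -0.5]
opening: 0.0857
grasp_force: 0.0
```

Request:
arm_command(series=[[0,0,0.008,0],[0,0,0.015,0],[0,0,0.017,0],[0,0,0.017,0],[0,0,0.017,0]])

```text
time: 4.9
ee_pos: [0.5517, -0.3034, 0.0756]
tcp_rot: [179.9, 0.1, 95.9]
wrist_force: [0.6, 1.0, -0.1]
opening: 0.0852
grasp_force: 0.0
```

Request:
arm_command(series=[[0,0,0,0],[0,0,0,0],[0,0,0,0],[0,0,0,0],[0,0,0,0]], hand=0.03, grip_force=60)

```text
time: 5.4
ee_pos: [0.5509, -0.3032, 0.0753]
tcp_rot: [180.0, 0.0, 95.9]
wrist_force: [-3.3, 1.1, 6.3]
opening: 0.0386
grasp_force: 62.2
```

Request:
arm_command(series=[[0,0,0,0],[0,0,0,0],[0,0,0,0],[0,0,0,0],[0,0,0,0]])

```text
time: 5.9
ee_pos: [0.5509, -0.3032, 0.0753]
tcp_rot: [180.0, 0.0, 95.9]
wrist_force: [-3.8, 1.7, 5.6]
opening: 0.0386
grasp_force: 62.2
```

Request:
arm_command(series=[[0,0,-0.005,0],[0,0,-0.015,0],[0,0,-0.03,0],[0,0,-0.05,0],[0,0,-0.07,0]], grip_force=80)

```text
time: 6.4
ee_pos: [0.5511, -0.303, 0.1458]
tcp_rot: [-180.0, -0.0, 95.9]
wrist_force: [-0.3, -0.4, -4.1]
opening: 0.0377
grasp_force: 80.8
```

Request:
arm_command(series=[[0,0,-0.02,0],[0,0,-0.035,0],[0,0,-0.045,0],[0,0,-0.05,0],[0,0,-0.05,0]])

```text
time: 6.9
ee_pos: [0.5513, -0.3032, 0.1949]
tcp_rot: [180.0, 0.0, 95.9]
wrist_force: [1.5, -0.6, -4.6]
opening: 0.0377
grasp_force: 80.8
```

Request:
arm_command(series=[[0.005,0,0,0],[0.02,0,0,0],[0.04,0,0,0],[0.065,0,0,0],[0.09,0,0,0]])

```text
time: 7.4
ee_pos: [0.5412, -0.2117, 0.1936]
tcp_rot: [-179.9, -0.0, 95.9]
wrist_force: [-0.5, -0.2, -4.4]
opening: 0.0375
grasp_force: 80.9
```

Request:
arm_command(series=[[0.025,0,0,0],[0.05,0,0,0],[0.075,0,0,0.03],[0.1,0,0,0.06],[0.125,0,0,0.1]])

```text
time: 7.9
ee_pos: [0.5281, -0.0872, 0.1938]
tcp_rot: [-180.0, -0.0, 90.1]
wrist_force: [-0.9, 0.5, -4.3]
opening: 0.0378
grasp_force: 80.8
```

Request:
arm_command(series=[[0.025,0,0,0],[0.045,0,0,0],[0.06,0,0.01,0],[0.07,0,0.03,0],[0.077,0,0.05,0]])

```text
time: 8.4
ee_pos: [0.5282, -0.0109, 0.1428]
tcp_rot: [-180.0, -0.0, 90.2]
wrist_force: [0.0, -0.6, -4.0]
opening: 0.0376
grasp_force: 80.9
```

Request:
arm_command(series=[[0,0,0.015,0],[0,0,0.03,0],[0,0,0.04,0],[0,0,0.047,0],[0,0,0.05,0]])

```text
time: 8.9
ee_pos: [0.5287, -0.0126, 0.0937]
tcp_rot: [-180.0, 0.0, 90.1]
wrist_force: [-1.0, -0.2, -4.8]
opening: 0.0373
grasp_force: 80.9
```

Request:
arm_command(series=[[0,0,0.002,0],[0,0,0.004,0],[0,0,0.006,0],[0,0,0.008,0],[0,0,0.008,0]])

```text
time: 9.4
ee_pos: [0.5287, -0.0122, 0.0861]
tcp_rot: [-180.0, -0.0, 90.2]
wrist_force: [-0.6, -1.0, -3.7]
opening: 0.0378
grasp_force: 80.9
```

Request:
arm_command(series=[[0,0,0.001,0],[0,0,0.002,0],[0,0,0.002,0],[0,0,0.002,0],[0,0,0.002,0]])

```text
time: 9.9
ee_pos: [0.5288, -0.0122, 0.0847]
tcp_rot: [180.0, 0.0, 90.2]
wrist_force: [-4.6, 0.2, 4.8]
opening: 0.0373
grasp_force: 83.3
```

Request:
arm_command(series=[[0,0,0,0],[0,0,0,0],[0,0,0,0],[0,0,0,0],[0,0,-0.01,0]], hand=0.0854)

```text
time: 10.4
ee_pos: [0.5281, -0.0122, 0.0934]
tcp_rot: [-179.9, -0.0, 90.2]
wrist_force: [-0.1, 1.2, -0.1]
opening: 0.0852
grasp_force: 0.0
```

Request:
arm_command(series=[[0,0,-0.03,0],[0,0,-0.06,0],[0,0,-0.09,0.14],[0,0,-0.12,0.28],[0,0,-0.14,0.42]])

```text
time: 10.9
ee_pos: [0.5291, -0.0123, 0.2375]
tcp_rot: [179.8, -0.1, 65.8]
wrist_force: [-0.4, 0.2, -0.6]
opening: 0.0853
grasp_force: 0.0
```

Request:
arm_command(series=[[0,0,0,0.145],[0,0,0,0.29],[0,0,0,0.435],[0,0,0,0.58],[0,0,0,0.725]])

```text
time: 11.4
ee_pos: [0.5288, -0.0122, 0.2351]
tcp_rot: [180.0, -0.0, 24.2]
wrist_force: [-0.4, -0.1, 0.4]
opening: 0.0853
grasp_force: 0.0
```

Request:
arm_command(series=[[0,0,0,0.145],[0,0,0,0.29],[0,0,0,0.426],[0,0,0,0.426],[0,0,0,0.426]])

```text
time: 11.9
ee_pos: [0.5288, -0.0122, 0.2348]
tcp_rot: [180.0, -0.0, 0.4]
wrist_force: [1.1, -0.9, 0.2]
opening: 0.0855
grasp_force: 0.0
```

```bash
python3 w.py 0.015 pics/w2.png
```

```text
campos [ 0.597 -0.011  0.376]
tin [(0.77, array([250., 167.]), array([ 0.5288, -0.0058,  0.015 ]))]
tin_lip []
tin_bridge [(0.86, array([256., 196.]), array([ 0.511 , -0.0136,  0.093 ]))]
lid_block [(0.65, array([256., 176.]), array([ 0.5329, -0.0135,  0.091 ]))]
```

View pics/w2.png

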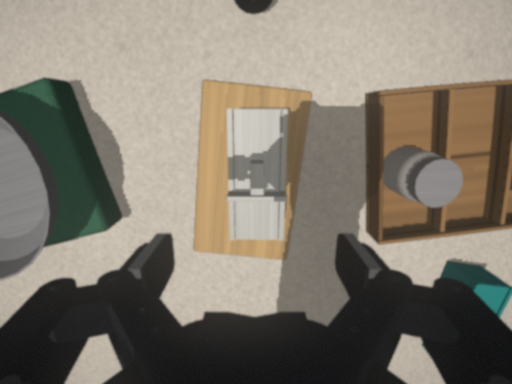

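The tin stands on the board with the lid shut, bridge at (256,196) and block at (256,176). Next I grip the block by its sides and slide the lid open.

Request:
arm_command(series=[[0.007,0.001,0.04,0],[0.007,0.001,0.08,0],[0.007,0.001,0.115,0],[0.007,0.001,0.135,0],[0.007,0.001,0.144,0]], hand=0.05)

```text
time: 12.65
ee_pos: [0.5346, -0.0132, 0.088]
tcp_rot: [-180.0, 0.2, 0.2]
wrist_force: [-0.0, 0.2, 0.3]
opening: 0.05
grasp_force: 0.0
```

Request:
arm_command(series=[[0,0,0.001,0],[0,0,0.001,0],[0,0,0.001,0],[0,0,0.001,0],[0,0,0.001,0]], hand=0.008, grip_force=20)

```text
time: 13.15
ee_pos: [0.5365, -0.0135, 0.0906]
tcp_rot: [180.0, -0.1, 0.1]
wrist_force: [0.4, -2.5, 4.8]
opening: 0.0131
grasp_force: 25.6
```

Request:
arm_command(series=[[0.003,0,0,0],[0.01,0,0,0],[0.02,0,0,0],[0.03,0,0,0],[0.04,0,0,0]])

```text
time: 13.65
ee_pos: [0.5768, -0.0134, 0.0906]
tcp_rot: [180.0, -0.1, 0.1]
wrist_force: [0.1, -2.0, 7.4]
opening: 0.0135
grasp_force: 25.8
```

Request:
arm_command(series=[[0.008,0,0,0],[0.015,0,0,0],[0.02,0,0,0],[0.024,0,0,0],[0.026,0,0,0]])

```text
time: 14.15
ee_pos: [0.6024, -0.0134, 0.0904]
tcp_rot: [180.0, -0.1, 0.1]
wrist_force: [-4.3, -4.2, 7.1]
opening: 0.0133
grasp_force: 25.9
```

Request:
arm_command(series=[[0,0,0,0],[0,0,0,0],[0,0,0,0],[0,0,-0.03,0],[-0.02,0,-0.07,0]], hand=0.0854)

```text
time: 14.65
ee_pos: [0.5814, -0.0129, 0.1573]
tcp_rot: [-180.0, 0.2, 0.2]
wrist_force: [-0.1, -0.5, 0.8]
opening: 0.0838
grasp_force: 0.0
```

Request:
arm_command(series=[[-0.03,0,-0.03,0],[-0.06,0,-0.06,0],[-0.08,0,-0.08,0],[-0.08,0,-0.08,0],[-0.08,0,-0.08,0]])

```text
time: 15.15
ee_pos: [0.5021, -0.0133, 0.2394]
tcp_rot: [-180.0, -0.1, 0.2]
wrist_force: [0.5, 0.3, -0.8]
opening: 0.0854
grasp_force: 0.0
```

```bash
python3 w.py 0.015 pics/w3.png; python3 -c "
from h import *
np.set_printoptions(precision=4,suppress=True)
c=cam('top')
for t,z in dict(pan=.082,scale=0,knob0_center=.034).items(): print(t,[(round(d['confidence'],2),np.round(d['location']),hit(c,d['location'],z)) for d in bot.mark_of('top',t)[:3]])
a=c['color'];cv2.imwrite('pics/t2.png',cv2.resize(a[100:220,90:290],None,fx=4,fy=4,interpolation=2))
w=cv2.imread('pics/w3.png');print(w.shape)
"
```

```text
campos [ 0.5702 -0.0123  0.3807]
tin [(0.78, array([256., 148.]), array([ 0.5264, -0.0145,  0.015 ])), (0.65, array([443., 287.]), array([ 0.3075, -0.3165,  0.015 ]))]
tin_lip [(0.82, array([255., 204.]), array([ 0.4595, -0.0133,  0.047 ]))]
tin_bridge []
lid_block [(0.82, array([485., 318.]), array([ 0.3094, -0.3268,  0.091 ])), (0.76, array([253.,  87.]), array([ 0.5966, -0.0112,  0.091 ]))]
pan [(0.94, array([150., 160.]), array([0.5216, 0.3093, 0.082 ]))]
scale [(0.81, array([159., 162.]), array([0.5272, 0.2985, 0.    ]))]
knob0_center []
(384, 512, 3)
```

View pics/w3.png

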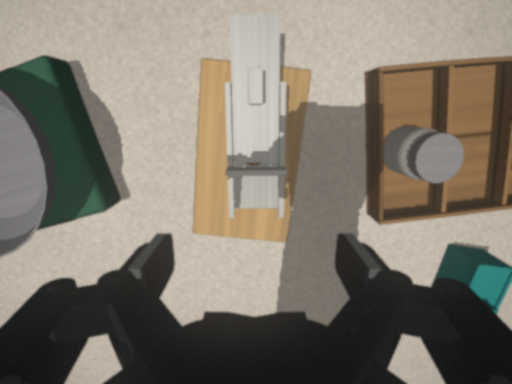

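View pics/t2.png

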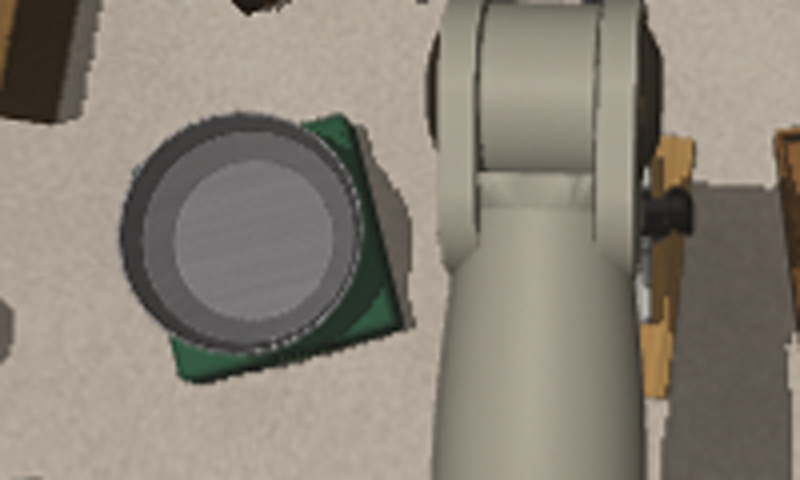

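The lid is fully open (block at (255,87), bridge at (256,170)), and the pan centre is near (0.52, 0.31). I can't tilt the tool, so I'll grip the bridge ends across the tin. That makes a pivot, and I'll tip the tin by lowering its underside onto the pan rim.

Request:
arm_command(series=[[0.009,0,0.04,0],[0.009,0,0.085,0],[0.009,0,0.125,0],[0.009,0,0.155,0],[0.009,0,0.171,0]])

```text
time: 16.1
ee_pos: [0.5093, -0.0132, 0.0651]
tcp_rot: [-180.0, 0.2, 0.2]
wrist_force: [0.3, 1.1, 1.0]
opening: 0.0851
grasp_force: 0.0
```

Request:
arm_command(series=[[0,0,0,0],[0,0,0,0],[0,0,0,0],[0,0,0,0],[0,0,0,0]], hand=0.05, grip_force=60)

```text
time: 16.6
ee_pos: [0.511, -0.0133, 0.0688]
tcp_rot: [-180.0, -0.0, 0.2]
wrist_force: [-0.9, 0.5, -2.1]
opening: 0.0622
grasp_force: 66.2
```

Request:
arm_command(series=[[0,0,0,0],[0,0,-0.003,0],[0,0,-0.006,0],[0,0,-0.01,0],[0,0,-0.015,0]])

```text
time: 17.1
ee_pos: [0.5108, -0.0133, 0.0836]
tcp_rot: [180.0, 0.0, 0.2]
wrist_force: [-0.2, 0.1, -3.1]
opening: 0.0622
grasp_force: 66.2
```

```bash
python3 w.py 0.030 pics/w4.png; python3 -c "
from h import *
o=bot.get_obs();print(o['wrist_force'],o['torque'])
c=cam('scene');cv2.imwrite('pics/s4.png',cv2.resize(c['color'][130:290,180:380],None,fx=4,fy=3.7,interpolation=2))"
```

```text
campos [ 0.5791 -0.0123  0.2248]
tin [(0.89, array([256., 186.]), array([ 0.5275, -0.0134,  0.03  ]))]
tin_lip [(0.89, array([252., 295.]), array([ 0.4576, -0.0108,  0.062 ]))]
tin_bridge [(0.94, array([253., 258.]), array([ 0.5129, -0.0119,  0.108 ]))]
lid_block [(0.65, array([253.,  66.]), array([ 0.5981, -0.0119,  0.106 ]))]
[-0.73533895  0.1572054  -3.34786121] [ 0.05265019  0.16926098 -0.01196729]
```

View pics/s4.png

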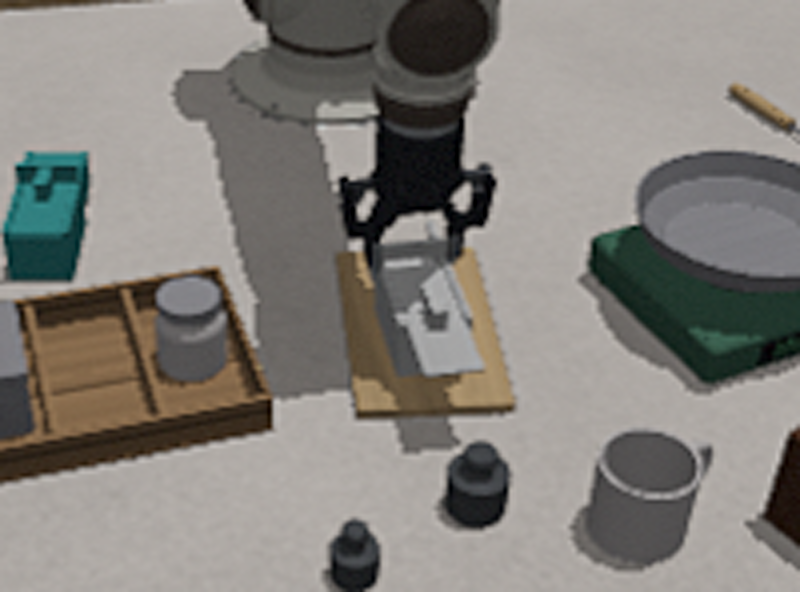

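The scene shows the tin held by the bridge with the lid open. I raise it, then check that it stays level.

Request:
arm_command(series=[[0,0,-0.015,0],[0,0,-0.035,0],[0,0,-0.06,0],[0,0,-0.09,0],[0,0,-0.115,0]], grip_force=80)

```text
time: 17.9
ee_pos: [0.5108, -0.0133, 0.2009]
tcp_rot: [180.0, -0.1, 0.2]
wrist_force: [0.6, -0.5, -5.2]
opening: 0.062
grasp_force: 87.9
```

Request:
arm_command(series=[[0,0,-0.02,0],[0,0,-0.035,0],[0,0,-0.04,0],[0,0,-0.04,0],[0,0,-0.04,0]])

```text
time: 18.4
ee_pos: [0.5106, -0.0133, 0.2377]
tcp_rot: [-180.0, 0.0, 0.2]
wrist_force: [-0.4, -0.2, -4.3]
opening: 0.0623
grasp_force: 88.0
```

```bash
cat > tilt.py <<'E'
# pitch of held tin from wrist view: fit mouth-down angle + bridge pivot to marked points
from h import *
from scipy.optimize import least_squares
np.set_printoptions(precision=4,suppress=True)
o=bot.get_obs();T=tool(o);c=cam('wrist')
P=dict(tin=(0,0),tin_lip=(-75,32),tin_bridge=(-17,78),lid_block=(69,76))
M={}
for t in P:
    r=bot.mark_of('wrist',t)
    if r: M[t]=(np.array(r[0]['location']),r[0]['confidence'])
def world(p,th,h):  # tool x = tin x ; th>0 mouth-down
    d=(np.array(p)+[17,-78])/1e3; x=d[0]*np.cos(th)-d[1]*np.sin(th); z=d[0]*np.sin(th)+d[1]*np.cos(th)
    return (T@np.array([x,0,-h-z,1]))[:3]
f=lambda v:np.concatenate([(proj(c,world(P[t],v[0],v[1]))-m)*k for t,(m,k) in M.items() if np.linalg.norm(m-[253,170])<220])
best=min((least_squares(f,[a,.025],loss='soft_l1',f_scale=4) for a in(-.5,0,.4,.8)),key=lambda s:s.cost)
print({t:(np.round(m),round(k,2)) for t,(m,k) in M.items()});print('mouth-down deg',np.degrees(best.x[0]),'pivot above tcp',best.x[1],'cost',best.cost)
print(o['time'],o['wrist_force'],o['torque'],o['opening'])
E
python3 tilt.py
```

```text
{'tin': (array([254., 186.]), 0.83), 'tin_lip': (array([254., 295.]), 0.79), 'tin_bridge': (array([478., 332.]), 0.89), 'lid_block': (array([483., 320.]), 0.7)}
mouth-down deg -1.8778107916335578 pivot above tcp 0.014423345333172535 cost 1.7175080962342797
18.4 [-0.387  -0.2363 -4.2868] [0.0118 0.1496 0.0293] 0.062250707774953846
```

The tin is level and firmly held. I turn it gently so the mouth faces the pan.

Request:
arm_command(series=[[0,0,0,0.03],[0,0,0,0.09],[0,0,0,0.18],[0,0,0,0.28],[0,0,0,0.38]])

```text
time: 19.15
ee_pos: [0.4926, -0.095, 0.2381]
tcp_rot: [-176.2, 0.3, -13.1]
wrist_force: [-0.0, 0.3, -4.8]
opening: 0.062
grasp_force: 88.3
```

Request:
arm_command(series=[[0,0,0,0.1],[0,0,0,0.2],[0,0,0,0.3],[0,0,0,0.4],[0,0,0,0.5]])

```text
time: 19.65
ee_pos: [0.4413, -0.1931, 0.2383]
tcp_rot: [-171.4, 2.3, -28.7]
wrist_force: [0.9, -0.4, -3.4]
opening: 0.0622
grasp_force: 88.3
```

Request:
arm_command(series=[[0,0,0,0.1],[0,0,0,0.2],[0,0,0,0.3],[0,0,0,0.4],[0,0,0,0.5]])

```text
time: 20.15
ee_pos: [0.3653, -0.2732, 0.2387]
tcp_rot: [-167.5, 6.2, -44.6]
wrist_force: [-0.6, -0.4, -4.4]
opening: 0.0617
grasp_force: 88.3
```

Request:
arm_command(series=[[0,0,0,0.08],[0,0,0,0.13],[0,0,0,0.17],[0,0,0,0.19],[0,0,0,0.194]])

```text
time: 20.65
ee_pos: [0.3271, -0.3031, 0.239]
tcp_rot: [-166.3, 8.5, -51.5]
wrist_force: [1.1, -0.4, -3.4]
opening: 0.0618
grasp_force: 88.4
```

```bash
python3 -c "
from h import *
o=bot.get_obs();print(o['q'],o['ee_pos'],o['tcp_rot'],o['torque']);print(np.round(tool(),3))
c=cam('scene');cv2.imwrite('pics/s5.png',cv2.resize(c['color'][110:290,100:340],None,fx=3.3,fy=3.3,interpolation=2))"
```

```text
[-51.5341852   -1.56798624   2.81385167 102.87981455  13.71123509
 179.97129822] [ 0.32708557 -0.30310883  0.23902086] [-166.28460038    8.49117249  -51.50599231] [-0.34169796  0.26321891  0.0098359 ]
[[ 0.616 -0.782  0.096  0.327]
 [-0.774 -0.577  0.26  -0.303]
 [-0.148 -0.235 -0.961  0.239]
 [ 0.     0.     0.     1.   ]]
```

View pics/s5.png

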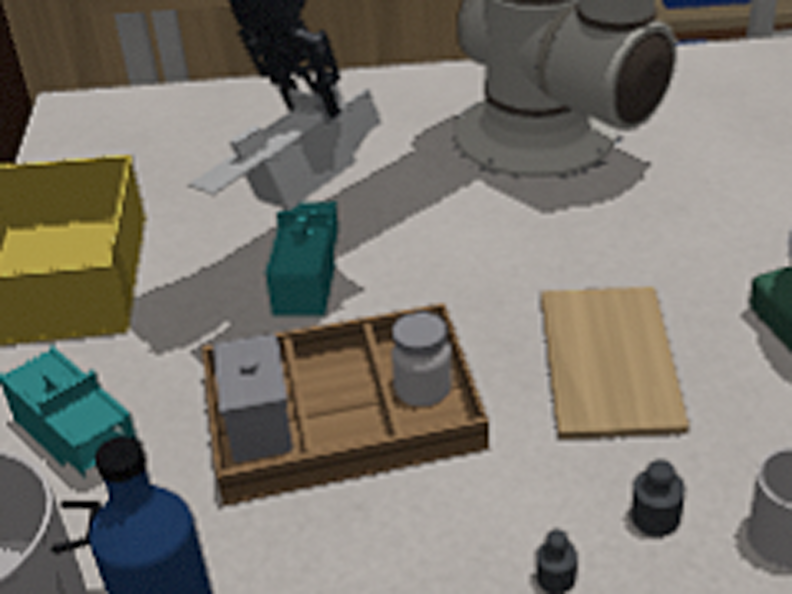

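The picture shows the tin held mouth-up with nothing spilled, tool at about (285,100). Joint 6 is at its 180° limit, so the arm swung sideways instead. I turn the other way and see how it recovers.

Request:
arm_command(series=[[0,0,0,-0.05],[0,0,0,-0.1],[0,0,0,-0.15],[0,0,0,-0.2],[0,0,0,-0.25]])

```text
time: 21.2
ee_pos: [0.3278, -0.3024, 0.2391]
tcp_rot: [-164.6, 4.8, -37.3]
wrist_force: [0.3, -0.0, -3.9]
opening: 0.0622
grasp_force: 88.4
```

```bash
python3 -c "
from h import *
o=bot.get_obs();print(o['q'],o['ee_pos'],o['tcp_rot'])"
```

```text
[-51.40610799  -1.57527316   2.81668334 102.86803275  13.7142495
 165.51705131] [ 0.3278317  -0.30244049  0.23909002] [-164.64262334    4.8224553   -37.2937059 ]
```

Request:
arm_command(series=[[0,0,0,-0.08],[0,0,0,-0.2],[0,0,0,-0.32],[0,0,0,-0.45],[0,0,0,-0.58]])

```text
time: 21.7
ee_pos: [0.3278, -0.3025, 0.2391]
tcp_rot: [-164.5, -4.3, -5.1]
wrist_force: [-0.3, -0.5, -3.2]
opening: 0.0624
grasp_force: 88.4
```

Request:
arm_command(series=[[0,0,0,-0.13],[0,0,0,-0.26],[0,0,0,-0.39],[0,0,0,-0.52],[0,0,0,-0.65]])

```text
time: 22.2
ee_pos: [0.3279, -0.3025, 0.2391]
tcp_rot: [-170.2, -12.8, 31.6]
wrist_force: [0.6, 0.1, -3.3]
opening: 0.0622
grasp_force: 88.4
```

Request:
arm_command(series=[[0,0,0,-0.13],[0,0,0,-0.26],[0,0,0,-0.39],[0,0,0,-0.52],[0,0,0,-0.65]])

```text
time: 22.7
ee_pos: [0.3279, -0.3025, 0.2392]
tcp_rot: [179.9, -16.1, 70.0]
wrist_force: [-0.4, 0.5, -4.7]
opening: 0.0619
grasp_force: 88.4
```

Request:
arm_command(series=[[0,0,0,-0.13],[0,0,0,-0.26],[0,0,0,-0.39],[0,0,0,-0.52],[0,0,0,-0.65]])

```text
time: 23.2
ee_pos: [0.3279, -0.3025, 0.2392]
tcp_rot: [170.0, -12.7, 108.3]
wrist_force: [0.9, -0.9, -3.7]
opening: 0.0621
grasp_force: 88.4
```

Request:
arm_command(series=[[0,0,0,-0.13],[0,0,0,-0.26],[0,0,0,-0.39],[0,0,0,-0.52],[0,0,0,-0.65]])

```text
time: 23.7
ee_pos: [0.328, -0.3025, 0.2392]
tcp_rot: [164.5, -4.2, 145.0]
wrist_force: [-0.3, -0.4, -4.0]
opening: 0.0622
grasp_force: 88.4
```

Request:
arm_command(series=[[0,0,0,-0.13],[0,0,0,-0.26],[0,0,0,-0.39],[0,0,0,-0.52],[0,0,0,-0.65]])

```text
time: 24.2
ee_pos: [0.328, -0.3025, 0.2391]
tcp_rot: [165.0, 6.0, -179.1]
wrist_force: [-1.1, -0.9, -4.8]
opening: 0.062
grasp_force: 88.4
```

Request:
arm_command(series=[[0,0,0,-0.13],[0,0,0,-0.26],[0,0,0,-0.39],[0,0,0,-0.52],[0,0,0,-0.65]])

```text
time: 24.7
ee_pos: [0.3279, -0.3025, 0.2392]
tcp_rot: [171.6, 13.8, -142.1]
wrist_force: [-0.9, 0.2, -4.5]
opening: 0.062
grasp_force: 88.4
```

Request:
arm_command(series=[[0,0,0,-0.13],[0,0,0,-0.26],[0,0,0,-0.39],[0,0,0,-0.52],[0,0,0,-0.65]])

```text
time: 25.2
ee_pos: [0.3279, -0.3024, 0.2391]
tcp_rot: [-178.1, 16.0, -103.6]
wrist_force: [-0.8, 0.8, -3.7]
opening: 0.0622
grasp_force: 88.4
```

Request:
arm_command(series=[[0,0,0,-0.13],[0,0,0,-0.26],[0,0,0,-0.39],[0,0,0,-0.51],[0,0,0,-0.61]])

```text
time: 25.7
ee_pos: [0.3279, -0.3024, 0.2391]
tcp_rot: [-169.2, 12.0, -67.8]
wrist_force: [-0.3, 0.1, -3.8]
opening: 0.0624
grasp_force: 88.4
```

```bash
python3 -c "
from h import *
o=bot.get_obs();print(o['q'],o['ee_pos'],o['tcp_rot'])"
```

```text
[ -51.40444602   -1.57644805    2.81696057  102.86912441   13.71953412
 -163.52084614] [ 0.32785607 -0.30240959  0.2391086 ] [-169.20920011   11.99803206  -67.7677745 ]
```

Request:
arm_command(series=[[0,0,0,-0.08],[0,0,0,-0.16],[0,0,0,-0.24],[0,0,0,-0.287],[0,0,0,-0.287]])

```text
time: 26.2
ee_pos: [0.3278, -0.3025, 0.2391]
tcp_rot: [-166.3, 8.6, -51.7]
wrist_force: [-0.4, -0.8, -3.5]
opening: 0.062
grasp_force: 88.4
```

Request:
arm_command(series=[[0,0,0,-0.05],[0,0,0,-0.12],[0,0,0,-0.22],[0,0,0,-0.32],[0,0,0,-0.4]])

```text
time: 26.7
ee_pos: [0.3884, -0.2269, 0.2388]
tcp_rot: [-168.5, 3.3, -37.7]
wrist_force: [0.4, 0.7, -4.0]
opening: 0.0616
grasp_force: 88.5
```

```bash
python3 -c "
from h import *
o=bot.get_obs();print(o['q'],o['ee_pos'],o['tcp_rot'])"
```

```text
[ -37.55247843   -5.89201179   -0.59546949   98.52977072   11.51287474
 -179.89320711] [ 0.3884449  -0.22688049  0.23882568] [-168.49305625    3.2545376   -37.65729168]
```

Request:
arm_command(series=[[0,0,0,-0.1],[0,0,0,-0.2],[0,0,0,-0.3],[0,0,0,-0.4],[0,0,0,-0.5]])

```text
time: 27.2
ee_pos: [0.4309, -0.1223, 0.2385]
tcp_rot: [-172.7, -1.6, -20.6]
wrist_force: [-0.1, -0.2, -4.3]
opening: 0.0616
grasp_force: 88.5
```

```bash
python3 -c "
from h import *
o=bot.get_obs();print(o['q'],o['ee_pos'],o['tcp_rot'])"
```

```text
[ -20.49454554  -10.62662761   -4.37313397   94.62560222    7.32232596
 -179.89456361] [ 0.4309008  -0.12228246  0.2384885 ] [-172.67471429   -1.61445074  -20.59916361]
```

Request:
arm_command(series=[[0,0,0,-0.1],[0,0,0,-0.2],[0,0,0,-0.3],[0,0,0,-0.4],[0,0,0,-0.5]])

```text
time: 27.7
ee_pos: [0.4387, -0.0089, 0.2384]
tcp_rot: [-178.2, -4.3, -2.4]
wrist_force: [0.1, -0.1, -3.6]
opening: 0.0616
grasp_force: 88.5
```

```bash
python3 -c "
from h import *
o=bot.get_obs();print(o['q'],o['ee_pos'],o['tcp_rot'])"
```

```text
[  -2.34171242  -14.3628282    -7.33075555   92.69967513    1.82423719
 -179.89457673] [ 0.43869119 -0.00885941  0.2383827 ] [-178.16778322   -4.32903419   -2.44738374]
```

Request:
arm_command(series=[[0,0,0,-0.07],[0,0,0,-0.13],[0,0,0,-0.17],[0,0,0,-0.17],[0,0,0,-0.17]])

```text
time: 28.2
ee_pos: [0.4356, 0.031, 0.2384]
tcp_rot: [179.5, -4.5, 4.3]
wrist_force: [0.5, -0.8, -3.6]
opening: 0.0618
grasp_force: 88.6
```

Request:
arm_command(series=[[0,0,0,0.05],[0,0,0,0.15],[0,0,0,0.27],[0,0,0,0.4],[0,0,0,0.53]])

```text
time: 28.7
ee_pos: [0.4357, 0.0301, 0.2383]
tcp_rot: [-178.1, -4.1, -26.6]
wrist_force: [0.4, 0.1, -3.3]
opening: 0.0621
grasp_force: 88.6
```

Request:
arm_command(series=[[0,0,0,0.13],[0,0,0,0.26],[0,0,0,0.39],[0,0,0,0.52],[0,0,0,0.65]])

```text
time: 29.2
ee_pos: [0.4357, 0.0301, 0.2384]
tcp_rot: [-176.0, -2.1, -63.8]
wrist_force: [-0.1, -0.7, -4.5]
opening: 0.0622
grasp_force: 88.6
```

Request:
arm_command(series=[[0,0,0,0.12],[0,0,0,0.22],[0,0,0,0.32],[0,0,0,0.4],[0,0,0,0.45]])

```text
time: 29.7
ee_pos: [0.4358, 0.0301, 0.2384]
tcp_rot: [-175.5, -0.2, -89.4]
wrist_force: [-0.7, -0.5, -3.6]
opening: 0.062
grasp_force: 88.6
```

```bash
python3 tilt.py; python3 -c "
from h import *
o=bot.get_obs();print(o['q'],o['ee_pos'],o['tcp_rot']);print(np.round(tool(),4))
c=cam('wrist');cv2.imwrite('pics/w6.png',c['color'])"
```

```text
{'tin': (array([253., 184.]), 0.62), 'tin_lip': (array([254., 295.]), 0.65), 'tin_bridge': (array([255., 256.]), 0.61), 'lid_block': (array([255.,  65.]), 0.66)}
mouth-down deg 0.9864572199761267 pivot above tcp 0.021658412433321436 cost 2.268350299991873
29.7 [-0.6679 -0.5067 -3.6473] [ 0.1547  0.1588 -0.031 ] 0.06200169249929078
[  4.30624397 -14.80344671  -7.67895157  92.61175836  -0.48135762
 -86.6313344 ] [0.43570346 0.03040734 0.23836277] [-175.46676042   -0.21413474  -89.08986351]
[[ 0.0159 -0.9967  0.0791  0.4357]
 [-0.9999 -0.0161 -0.0025  0.0304]
 [ 0.0037 -0.079  -0.9969  0.2384]
 [ 0.      0.      0.      1.    ]]
```

View pics/w6.png

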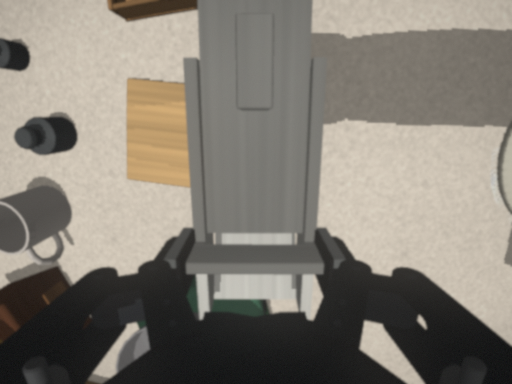

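The picture shows the tin level in the grip with the lid block at (255,65), fully open, and the mouth pointing to the pan. I've now viewed 10 pictures, so I go on by numbers. I carry it over the near rim.

Request:
arm_command(series=[[-0.005,-0.002,0,0],[-0.018,-0.007,0,0],[-0.038,-0.015,0,0],[-0.06,-0.024,0,0],[-0.085,-0.034,0,0]])

```text
time: 30.5
ee_pos: [0.4686, 0.118, 0.2408]
tcp_rot: [-175.5, -0.2, -89.1]
wrist_force: [0.2, 0.4, -3.2]
opening: 0.0619
grasp_force: 88.6
```

Request:
arm_command(series=[[-0.025,-0.011,0.005,0],[-0.05,-0.022,0.01,0],[-0.073,-0.032,0.015,0],[-0.09,-0.039,0.02,0],[-0.1,-0.043,0.025,0]])

```text
time: 31.0
ee_pos: [0.5118, 0.2188, 0.218]
tcp_rot: [-175.5, -0.2, -89.0]
wrist_force: [0.7, 0.4, -4.6]
opening: 0.0621
grasp_force: 88.6
```

Request:
arm_command(series=[[-0.006,-0.002,0.004,0],[-0.01,-0.003,0.008,0],[-0.014,-0.0035,0.011,0],[-0.014,-0.0035,0.011,0],[-0.014,-0.0035,0.011,0]], grip_force=50)

```text
time: 31.5
ee_pos: [0.5156, 0.2305, 0.2083]
tcp_rot: [-175.5, -0.2, -89.1]
wrist_force: [0.7, 0.3, -4.1]
opening: 0.0622
grasp_force: 88.6
```

```bash
cat > s.py <<'E'
from h import *
np.set_printoptions(precision=4,suppress=True)
print(tool());c=cam('scene')
for t,z in dict(pan=.082,tin_lip=.179,tin_bridge=.225,lid_block=.223).items(): print(t,[(round(d['confidence'],2),np.round(d['location']),hit(c,d['location'],z)) for d in bot.mark_of('scene',t)[:2]])
E
python3 s.py; python3 tilt.py
```

```text
[[ 0.015  -0.9967  0.0793  0.5156]
 [-0.9999 -0.0152 -0.0025  0.2305]
 [ 0.0037 -0.0792 -0.9968  0.2083]
 [ 0.      0.      0.      1.    ]]
pan [(0.94, array([368., 196.]), array([0.5228, 0.311 , 0.082 ]))]
tin_lip [(0.85, array([129., 250.]), array([ 0.7561, -0.5015,  0.179 ])), (0.71, array([369., 168.]), array([0.4857, 0.3103, 0.179 ]))]
tin_bridge [(0.71, array([191., 175.]), array([ 0.4897, -0.3236,  0.225 ])), (0.62, array([352., 164.]), array([0.5124, 0.2293, 0.225 ]))]
lid_block [(0.88, array([330., 167.]), array([0.5153, 0.149 , 0.223 ])), (0.59, array([193., 178.]), array([ 0.5067, -0.3189,  0.223 ]))]
{'tin': (array([254., 186.]), 0.66), 'tin_lip': (array([253., 294.]), 0.79), 'tin_bridge': (array([252., 257.]), 0.76), 'lid_block': (array([256.,  66.]), 0.66)}
mouth-down deg 0.5444784477932045 pivot above tcp 0.021043950394928512 cost 5.191838529745784
31.75 [ 0.2581  0.2451 -4.0583] [ 0.1651  0.1503 -0.0217] 0.06197610157155709
```

Request:
arm_command(series=[[0,0,0.008,0],[-0.003,0,0.016,0],[-0.006,0,0.023,0],[-0.0075,0,0.028,0],[-0.0075,0,0.031,0]], hand=0.055, grip_force=45)

```text
time: 32.5
ee_pos: [0.5179, 0.2399, 0.1796]
tcp_rot: [-175.3, -0.0, -89.1]
wrist_force: [-10.8, 6.4, 29.7]
opening: 0.0622
grasp_force: 92.0
```

Request:
arm_command(series=[[-0.001,0,0.001,0],[-0.003,0,0.002,0],[-0.005,0,0.004,0],[-0.007,0,0.005,0],[-0.008,0,0.006,0]])

```text
time: 33.0
ee_pos: [0.519, 0.2476, 0.1749]
tcp_rot: [-175.2, -0.0, -89.1]
wrist_force: [-5.5, 2.3, 23.1]
opening: 0.0619
grasp_force: 93.1
```

```bash
python3 tilt.py
```

```text
{'tin': (array([256., 172.]), 0.59), 'tin_lip': (array([253., 280.]), 0.65), 'tin_bridge': (array([252., 257.]), 0.79), 'lid_block': (array([256.,  61.]), 0.95)}
mouth-down deg 8.80640226803078 pivot above tcp 0.02223994410726685 cost 9.518965841206153
33.0 [-5.51    2.3366 23.1191] [-0.3087  1.7494 -0.2534] 0.061873638323223165
```

Tipping works: the tin is about 9° mouth-down against the rim. I continue along the same path.

Request:
arm_command(series=[[-0.002,0,0.002,0],[-0.004,0,0.004,0],[-0.006,0,0.006,0],[-0.008,0,0.008,0],[-0.009,0,0.009,0]])

```text
time: 33.75
ee_pos: [0.52, 0.2578, 0.1662]
tcp_rot: [-175.1, 0.1, -89.1]
wrist_force: [-2.3, 10.4, 19.7]
opening: 0.0622
grasp_force: 96.4
```

Request:
arm_command(series=[[-0.002,0,0.002,0],[-0.004,0,0.004,0],[-0.006,0,0.006,0],[-0.007,0,0.008,0],[-0.008,0,0.009,0]])

```text
time: 34.25
ee_pos: [0.5208, 0.2661, 0.157]
tcp_rot: [-175.1, 0.1, -89.0]
wrist_force: [-1.4, 8.7, 19.2]
opening: 0.0619
grasp_force: 98.3
```

```bash
python3 tilt.py
```

```text
{'tin': (array([256., 147.]), 0.87), 'tin_bridge': (array([257., 262.]), 0.89), 'lid_block': (array([257.,  71.]), 0.69)}
mouth-down deg 23.406840280087327 pivot above tcp 0.025540142591471245 cost 6.4746433555345995
34.25 [-1.4292  8.6952 19.1896] [ 1.0245  0.898  -0.2424] 0.06187958286314126
```

Request:
arm_command(series=[[-0.002,0,0.003,0],[-0.004,0,0.006,0],[-0.006,0,0.009,0],[-0.008,0,0.011,0],[-0.009,0,0.013,0]])

```text
time: 35.0
ee_pos: [0.5217, 0.2749, 0.1435]
tcp_rot: [-175.1, 0.1, -89.0]
wrist_force: [-0.9, 10.2, 17.3]
opening: 0.0621
grasp_force: 100.1
```

Request:
arm_command(series=[[-0.001,0,0.002,0],[-0.002,0,0.004,0],[-0.002,0,0.004,0],[-0.002,0,0.004,0],[-0.002,0,0.004,0]])

```text
time: 35.5
ee_pos: [0.5222, 0.2768, 0.1399]
tcp_rot: [-175.1, 0.1, -89.0]
wrist_force: [-2.0, 9.3, 16.8]
opening: 0.062
grasp_force: 100.6
```

Request:
arm_command(series=[[0,0,0,0],[0,0,0,0],[0,0,0,0],[0,0,0,0],[0,0,0,0]])

```text
time: 36.0
ee_pos: [0.5222, 0.2768, 0.1399]
tcp_rot: [-175.1, 0.1, -89.0]
wrist_force: [-0.0, 9.3, 16.2]
opening: 0.0622
grasp_force: 100.6
```

```bash
python3 tilt.py
cat > k.py <<'E'
from h import *
np.set_printoptions(precision=3,suppress=True)
for n in('scene','top'):
    c=cam(n);P=np.array([bot.mark_of(n,'pan')[0]['location']])
    print(n,'pan',P)
    for k in range(3): print(k,[(round(d['confidence'],2),np.round(d['location']),hit(c,d['location'],.098)) for d in bot.mark_of(n,f'knob{k}_center')[:3]])
E
python3 k.py
```

```text
{'tin': (array([254., 126.]), 0.69), 'tin_lip': (array([251., 231.]), 0.89), 'tin_bridge': (array([252., 263.]), 0.57), 'lid_block': (array([263., 109.]), 0.63)}
mouth-down deg 38.34991574526733 pivot above tcp 0.026048831367452365 cost 18.487796865201165
36.0 [-0.0421  9.2802 16.2144] [ 0.9179  0.5429 -0.1989] 0.062156982743641696
scene pan [[366.2 196.9]]
0 [(0.55, array([375., 197.]), array([0.555, 0.322, 0.098]))]
1 [(0.4, array([373., 190.]), array([0.511, 0.334, 0.098])), (0.23, array([180., 237.]), array([ 0.646, -0.375,  0.098]))]
2 [(0.47, array([380., 194.]), array([0.539, 0.348, 0.098]))]
top pan [[149.3 159.7]]
0 []
1 [(0.48, array([151., 160.]), array([0.517, 0.303, 0.098]))]
2 []
```

Request:
arm_command(series=[[0,0,-0.006,0],[0,0,-0.016,0],[0,0,-0.03,0],[0,0,-0.045,0],[0,0,-0.056,0]])

```text
time: 37.25
ee_pos: [0.5164, 0.2744, 0.1937]
tcp_rot: [-175.4, -0.2, -89.1]
wrist_force: [-0.3, 0.7, -3.1]
opening: 0.062
grasp_force: 98.9
```

```bash
python3 tilt.py; python3 k.py; python3 -c "
from h import *
print(tool().round(4))
c=cam('scene')
g=c['color']; h=cv2.cvtColor(g,cv2.COLOR_BGR2HSV)[160:230,320:420]; 
m=((h[...,0]>5)&(h[...,0]<28)&(h[...,1]>70)).astype('uint8'); n,_,st,ce=cv2.connectedComponentsWithStats(m)
print([(st[i][4],(ce[i]+[320,160]).round()) for i in range(1,n) if st[i][4]>5])"
```

```text
{'tin_lip': (array([252., 234.]), 0.96), 'tin_bridge': (array([252., 261.]), 0.61), 'lid_block': (array([260., 100.]), 0.94)}
mouth-down deg 36.059598196694715 pivot above tcp 0.024100560037908062 cost 16.270122200943526
37.25 [-0.283   0.7021 -3.0986] [ 0.2434  0.0866 -0.0516] 0.061969858656554425
scene pan [[365.2 194.9]]
0 [(0.73, array([360., 212.]), array([0.625, 0.236, 0.098])), (0.54, array([375., 197.]), array([0.552, 0.322, 0.098]))]
1 [(0.55, array([374., 190.]), array([0.516, 0.333, 0.098])), (0.36, array([348., 156.]), array([0.272, 0.326, 0.098]))]
2 [(0.39, array([384., 191.]), array([0.527, 0.371, 0.098]))]
[[ 0.0153 -0.9968  0.0786  0.5162]
 [-0.9999 -0.0156 -0.0028  0.2743]
 [ 0.004  -0.0786 -0.9969  0.1917]
 [ 0.      0.      0.      1.    ]]
[(np.int32(121), array([417., 185.])), (np.int32(153), array([377., 193.])), (np.int32(56), array([407., 228.]))]Traceback (most recent call last):
  File "k.py", line 4, in <module>
    c=cam(n);P=np.array([bot.mark_of(n,'pan')[0]['location']])
                         ~~~~~~~~~~~~~~~~~~~~^^^
IndexError: list index out of range
```

Scene check: the wood-coloured blob in the pan at (377,193) covers about 153 px, against roughly 48 px expected per knob. That fits all three knobs being in the pan. Now I level the tin by dragging its mouth underside over the near rim.

Request:
arm_command(series=[[0.008,0,0,0],[0.022,0,0,0],[0.038,0,0,0],[0.05,0,0.003,0],[0.055,0,0.01,0]])

```text
time: 38.4
ee_pos: [0.5182, 0.2176, 0.1827]
tcp_rot: [-175.4, -0.2, -89.2]
wrist_force: [-0.6, -0.2, -4.4]
opening: 0.0621
grasp_force: 99.0
```

Request:
arm_command(series=[[0,0,0.005,0],[0.004,0,0.009,0],[0.01,0,0.009,0],[0.016,0,0.009,0],[0.022,0,0.009,0]])

```text
time: 38.9
ee_pos: [0.519, 0.197, 0.1735]
tcp_rot: [-175.5, -0.2, -89.1]
wrist_force: [-0.7, 0.0, -3.1]
opening: 0.0619
grasp_force: 98.9
```

```bash
python3 tilt.py
```

```text
{'tin': (array([255., 133.]), 0.71), 'tin_lip': (array([250., 234.]), 0.65), 'tin_bridge': (array([253., 261.]), 0.82), 'lid_block': (array([258.,  96.]), 0.87)}
mouth-down deg 34.89336467334358 pivot above tcp 0.024307612207214252 cost 13.115998458420222
38.9 [-0.7346  0.0213 -3.1019] [0.2016 0.0993 0.0505] 0.061936024707169364
```

Request:
arm_command(series=[[0.005,0,0,0],[0.008,0,0.001,0],[0.01,0,0.003,0],[0.012,0,0.004,0],[0.015,0,0.005,0]])

```text
time: 39.65
ee_pos: [0.5209, 0.1841, 0.1703]
tcp_rot: [-175.2, 0.0, -89.1]
wrist_force: [3.2, 11.0, 3.9]
opening: 0.0621
grasp_force: 102.1
```

Request:
arm_command(series=[[0.002,0,0.001,0],[0.004,0,0.002,0],[0.006,0,0.003,0],[0.008,0,0.004,0],[0.01,0,0.006,0]])

```text
time: 40.15
ee_pos: [0.5217, 0.1739, 0.165]
tcp_rot: [-175.2, 0.0, -89.1]
wrist_force: [1.7, 9.2, 12.9]
opening: 0.062
grasp_force: 106.4
```

```bash
python3 tilt.py
```

```text
{'tin': (array([256., 160.]), 0.78), 'tin_lip': (array([261.,  68.]), 0.22), 'tin_bridge': (array([254., 265.]), 0.96), 'lid_block': (array([261.,  67.]), 0.56)}
mouth-down deg 16.893641963951513 pivot above tcp 0.027611223110345764 cost 176.89759676657974
40.15 [ 1.7252  9.233  12.8701] [ 2.9419 -0.1408 -0.1434] 0.062003491649761454
```

Request:
arm_command(series=[[0.002,0,0.001,0],[0.004,0,0.003,0],[0.006,0,0.005,0],[0.008,0,0.006,0],[0.009,0,0.007,0]])

```text
time: 40.9
ee_pos: [0.5227, 0.1637, 0.1596]
tcp_rot: [-175.1, -0.1, -89.1]
wrist_force: [-0.1, -1.6, 18.7]
opening: 0.0619
grasp_force: 110.4
```

Request:
arm_command(series=[[0.002,0,0.002,0],[0.004,0,0.004,0],[0.006,0,0.006,0],[0.008,0,0.008,0],[0.009,0,0.009,0]])

```text
time: 41.4
ee_pos: [0.5237, 0.1547, 0.1527]
tcp_rot: [-175.0, -0.0, -89.1]
wrist_force: [-7.2, -2.0, 35.5]
opening: 0.0624
grasp_force: 115.5
```

```bash
python3 tilt.py
```

```text
{'tin': (array([256., 192.]), 0.6), 'tin_lip': (array([252., 304.]), 0.79), 'tin_bridge': (array([255., 265.]), 0.66), 'lid_block': (array([254.,  69.]), 0.82)}
mouth-down deg -2.107433396010877 pivot above tcp 0.026737190781438255 cost 5.790571157097357
41.4 [-7.1588 -1.9789 35.5351] [1.2062 1.5597 0.2865] 0.06241910294967464
```

The tin is level again with the lid open. I lift away, return to the board and turn it along the board.

Request:
arm_command(series=[[0,0,-0.01,0],[0.003,0,-0.025,0],[0.01,0,-0.04,0],[0.022,0.003,-0.05,0],[0.04,0.006,-0.05,0]])

```text
time: 42.15
ee_pos: [0.5127, 0.1137, 0.198]
tcp_rot: [-175.4, -0.2, -89.1]
wrist_force: [1.1, -0.3, -2.9]
opening: 0.0619
grasp_force: 111.9
```

Request:
arm_command(series=[[0.025,0.003,0,0],[0.055,0.006,0,0],[0.085,0.01,0,0],[0.11,0.012,0,0],[0.125,0.014,0,0]])

```text
time: 42.65
ee_pos: [0.4997, -0.0134, 0.1957]
tcp_rot: [-175.5, -0.2, -89.2]
wrist_force: [0.3, -0.4, -3.6]
opening: 0.0623
grasp_force: 111.9
```

Request:
arm_command(series=[[0,0,0,-0.06],[0,0,0,-0.18],[0,0,0,-0.31],[0,0,0,-0.44],[0,0,0,-0.57]])

```text
time: 43.15
ee_pos: [0.4999, -0.0118, 0.1957]
tcp_rot: [-176.3, -2.6, -56.3]
wrist_force: [-1.4, -0.0, -4.0]
opening: 0.062
grasp_force: 111.9
```

Request:
arm_command(series=[[0,0,0,-0.13],[0,0,0,-0.26],[0,0,0,-0.39],[0,0,0,-0.52],[0,0,0,-0.64]])

```text
time: 43.65
ee_pos: [0.4998, -0.0118, 0.1956]
tcp_rot: [-178.7, -4.3, -19.6]
wrist_force: [0.4, 0.1, -3.4]
opening: 0.0622
grasp_force: 111.9
```

Request:
arm_command(series=[[0,0,0,-0.1],[0,0,0,-0.17],[0,0,0,-0.2],[0,0,0,-0.2],[0,0,0,-0.2]])

```text
time: 44.15
ee_pos: [0.5001, -0.0115, 0.1956]
tcp_rot: [-179.5, -4.5, -8.4]
wrist_force: [-0.4, -0.8, -3.8]
opening: 0.062
grasp_force: 111.9
```

```bash
python3 tilt.py;python3 -c "
from h import *
o=bot.get_obs();print(o['q'],tool().round(4))"
```

```text
{'tin': (array([496., 284.]), 0.91), 'tin_lip': (array([251., 304.]), 0.98), 'tin_bridge': (array([251., 264.]), 0.79), 'lid_block': (array([252.,  67.]), 0.58)}
mouth-down deg -0.21923794907389327 pivot above tcp 0.027334018141517452 cost 15.275161593236948
44.15 [-0.4085 -0.8012 -3.7782] [0.022  0.2554 0.0148] 0.06196169357699658
[-1.23170173e+00 -7.03528821e+00 -5.88729627e+00  8.66176243e+01
 -4.89701971e-02 -1.72887632e+02] [[ 0.9863 -0.1448  0.079   0.5003]
 [-0.1451 -0.9894 -0.0026 -0.011 ]
 [ 0.0785 -0.0089 -0.9969  0.1955]
 [ 0.      0.      0.      1.    ]]
```

Request:
arm_command(series=[[0,0,0.02,0],[0,0,0.05,0],[0,0,0.08,0],[0,0,0.1,0],[0,0,0.113,0]])

```text
time: 44.9
ee_pos: [0.5086, -0.0112, 0.081]
tcp_rot: [-179.5, -4.4, -8.3]
wrist_force: [-0.5, 0.5, -3.3]
opening: 0.0622
grasp_force: 111.9
```

Request:
arm_command(series=[[0,0,0.003,0],[0,0,0.006,0],[0,0,0.009,0],[0,0,0.011,0],[0,0,0.012,0]])

```text
time: 45.4
ee_pos: [0.5105, -0.0112, 0.0713]
tcp_rot: [-179.5, -4.6, -8.3]
wrist_force: [-1.4, -0.1, -3.0]
opening: 0.062
grasp_force: 111.9
```

Request:
arm_command(series=[[0,0,0.001,0],[0,0,0.002,0],[0,0,0.003,0],[0,0,0.003,0],[0,0,0.003,0]])

```text
time: 45.9
ee_pos: [0.5105, -0.0112, 0.0678]
tcp_rot: [-179.5, -4.5, -8.3]
wrist_force: [0.3, 0.0, -3.3]
opening: 0.062
grasp_force: 111.9
```

Request:
arm_command(series=[[0,0,0.001,0],[0,0,0.0015,0],[0,0,0.002,0],[0,0,0.002,0],[0,0,0.002,0]])

```text
time: 46.4
ee_pos: [0.5107, -0.0112, 0.0659]
tcp_rot: [-179.5, -4.5, -8.3]
wrist_force: [0.2, 0.7, -3.0]
opening: 0.0619
grasp_force: 111.9
```

Request:
arm_command(series=[[0,0,0.001,0],[0,0,0.0015,0],[0,0,0.002,0],[0,0,0.002,0],[0,0,0.002,0]])

```text
time: 46.9
ee_pos: [0.5108, -0.0112, 0.0639]
tcp_rot: [-179.5, -4.5, -8.3]
wrist_force: [-0.2, 0.4, -2.6]
opening: 0.0622
grasp_force: 111.9
```

Request:
arm_command(series=[[0,0,0.001,0],[0,0,0.0015,0],[0,0,0.002,0],[0,0,0.002,0],[0,0,0.002,0]])

```text
time: 47.4
ee_pos: [0.5113, -0.0113, 0.063]
tcp_rot: [-179.5, -4.6, -8.3]
wrist_force: [-3.6, 0.3, 6.2]
opening: 0.0622
grasp_force: 113.0
```

```bash
python3 tilt.py; python3 -c "
from h import *
print(bot.get_obs()['wrist_force'],bot.get_obs()['torque'])"
```

```text
{'tin': (array([255., 190.]), 0.77), 'tin_lip': (array([253., 304.]), 0.95), 'tin_bridge': (array([254., 267.]), 0.64), 'lid_block': (array([254.,  66.]), 0.86)}
mouth-down deg -0.25249852828103553 pivot above tcp 0.029038018934901138 cost 9.88720693387894
47.4 [-3.62    0.2971  6.2026] [-0.0518  0.9868 -0.0473] 0.0621587898568793
[-3.13356561  0.59910118  6.20047201] [-0.01381809  0.96816813 -0.00998048]
```

Request:
arm_command(series=[[0,0,0,0],[0,0,0,0],[0,0,0,0],[0,0,0,0],[0,0,0,0]], hand=0.064, grip_force=20)

```text
time: 48.15
ee_pos: [0.5115, -0.0112, 0.0623]
tcp_rot: [-179.5, -4.6, -8.3]
wrist_force: [2.3, 0.6, 4.7]
opening: 0.0642
grasp_force: 5.4
```

Request:
arm_command(series=[[0,0,0,0],[0,0,0,0],[0,0,0,0],[0,0,0,0],[0,0,0,0]], hand=0.0854)

```text
time: 48.65
ee_pos: [0.5108, -0.0112, 0.0617]
tcp_rot: [-179.5, -4.5, -8.3]
wrist_force: [0.1, -0.0, -0.3]
opening: 0.0856
grasp_force: 0.0
```

Request:
arm_command(series=[[-0.001,0,-0.02,0],[-0.003,0,-0.05,0],[-0.005,0,-0.09,0],[-0.008,0,-0.13,0],[-0.01,0,-0.17,0]])

```text
time: 49.15
ee_pos: [0.4871, -0.0093, 0.2321]
tcp_rot: [-179.5, -4.5, -8.3]
wrist_force: [0.5, -0.9, -0.4]
opening: 0.0858
grasp_force: 0.0
```

```bash
python3 w.py 0.015 pics/w9.png; python3 k.py; python3 -c "
from h import *
c=cam('scene');cv2.imwrite('pics/s9.png',c['color'])
h=cv2.cvtColor(c['color'],cv2.COLOR_BGR2HSV)[165:225,325:412]
m=((h[...,0]>5)&(h[...,0]<28)&(h[...,1]>70)).astype('uint8');n,_,st,ce=cv2.connectedComponentsWithStats(m)
print([(st[i][4],(ce[i]+[325,165]).round()) for i in range(1,n) if st[i][4]>5])
for t in('jar','caddy'): print(t,[(d['confidence'],hit(c,d['location'],.006).round(3)) for d in bot.mark_of('scene',t)[:1]])
print(bot.get_obs()['time'])"
```

```text
campos [ 0.5432 -0.0181  0.3782]
tin [(0.87, array([479., 271.]), array([ 0.3026, -0.3215,  0.015 ])), (0.68, array([252., 150.]), array([ 0.5271, -0.0092,  0.015 ]))]
tin_lip [(0.77, array([253., 210.]), array([0.455 , 0.0001, 0.047 ]))]
tin_bridge [(0.88, array([253., 169.]), array([ 0.5112, -0.009 ,  0.093 ]))]
lid_block [(0.67, array([253.,  80.]), array([ 0.599, -0.022,  0.091]))]
scene pan [[366.1 192.7]]
0 [(0.53, array([377., 196.]), array([0.55 , 0.331, 0.098]))]
1 [(0.61, array([374., 192.]), array([0.524, 0.329, 0.098]))]
2 [(0.42, array([379., 193.]), array([0.533, 0.348, 0.098]))]
top pan [[151.2 159.1]]
0 [(0.43, array([146., 153.]), array([0.543, 0.32 , 0.098]))]
1 [(0.59, array([143., 164.]), array([0.504, 0.331, 0.098]))]
2 [(0.56, array([238., 164.]), array([0.502, 0.002, 0.098])), (0.49, array([242., 144.]), array([ 0.572, -0.012,  0.098])), (0.46, array([134., 158.]), array([0.525, 0.36 , 0.098]))]
[(np.int32(152), array([377., 193.]))]
jar [(0.83, array([ 0.543, -0.215,  0.006]))]
caddy [(0.81, array([ 0.554, -0.386,  0.006]))]
50.05
```

```bash
python3 -c "
from workcell import bot
print(bot.job_done())"
```

```text
the job is handed in; nothing more can be done
None
```

I handed the job in at about 50 s: in the last camera check all three knobs were in the scale pan, the tin was upright on the board with its lid fully open, and the jar and caddy were where they started. While carrying the open tin to the pan, the last joint hit its limit and swung the arm out to the side, tilting the tin by up to 16°; all three knobs stayed in.

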